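# Lower a probe into the measuring cell and hold it centred

### The job

Pull the closing plug out of the measuring cell and stand it upright, stem down, in the holder cup. Then take the probe from its storage stand and lower its stem straight down the middle of the cell's bore without ever touching the cell, until the tip is about 40 mm below the rim, and finish there still holding it still, upright and centred. Leave the petri dish, the dropper bottle and the sample pot where they stand.

Things in the scene. Friction and masses are not known exactly. Their poses are not given: they have to be found in the camera images.
- cell: Measuring cell, fixed to the worktop: upright round grey body, 62 mm wide and 80 mm high, four low feet and two thin metal spigots sideways (all within 46 mm of the axis). A round upright bore 28 mm wide and 72 mm deep opens in the middle of its top. Origin on the bore's axis at worktop height, z up. Its place and turn vary.
- cell_mouth (a point): Centre of the bore's mouth, level with the cell's rim, 80 mm above the worktop. z up along the bore.
- plug: Closing plug, loose, about 60 g, 105 mm long: metal stem 12 mm wide, boss 24 mm wide (62 to 70 mm up), white flange 38 mm wide (70 to 75 mm), white knob 24 mm wide (75 to 105 mm). At first upright in the cell's bore, flange on the rim, foot 10 mm above the worktop. Origin at the foot of the stem, z up the stem to the knob.
- plug_knob (a point): Centre of the plug's knob, on its axis, 90 mm above the foot of its stem: where to grip it.
- probe: Probe, loose, about 80 g, 135 mm long: round metal stem 10 mm wide and 90 mm long, above it a black round handle 24 mm wide and 45 mm long. At first it hangs upright in the storage stand, handle resting on the stand's top, tip 5 mm above the worktop. Origin at the tip, z up the stem to the handle.
- probe_handle (a point): Centre of the probe's handle, on its axis, 112.5 mm above the tip: where to grip it.
- stand: Storage stand of the probe, fixed to the worktop: plain upright aluminium tube, 36 mm wide and 95 mm high, on a round grey foot 68 mm wide and 8 mm high; a hole 14 mm wide runs down its middle. Origin on its axis at worktop height, z up. Stand and holder cup may have changed places.
- cup: Holder cup, fixed to the worktop, empty at first: upright open steel cup, 46 mm wide outside, 38 mm inside, rim 70 mm above the worktop, on a round grey foot 68 mm wide and 6 mm high. Origin on its axis at worktop height, z up.
- cup_in (a point): Centre of the holder cup's inner floor, 4 mm above the worktop and 66 mm below its rim. z up.
- petri: Bystander: flat round petri dish, 63 mm wide and 14 mm high, loose. Origin at the centre of its underside, z up.
- bottle: Bystander: small dropper bottle, 33 mm wide and 76 mm high, loose. Origin at the centre of its underside, z up.
- sample_pot: Bystander: white sample pot with a screw lid, 51 mm wide and 63 mm high, loose. Origin at the centre of its underside, z up.

How it is judged:
By the outcome, as a careful person would: the job done as asked, in the order asked, and still so for the second after the job is handed in, while the arm keeps its last pose, push and grip.
It also fails if it takes over 58 s, if anything falls off the work surface, if the arm or the gripper's body presses on something with over 40 N, if the wrist force passes 120 N, or if a joint passes its speed limit or range.

### The arm

A 6-joint arm with a two-finger parallel gripper is mounted at the origin on a cart in front of the work surface, level with it; the furniture and walls round the work are solid. World frame = base frame: x ahead of the robot, y to its left, z up, the work surface at z = 0. Lengths are in m, angles in rad, forces in N, time in s.
With the tool pointing down it reaches from about 0.25 to 0.775 m from the base axis. Payload 4 kg.
Tool frame: the origin (TCP) lies at the very end of the fingers, on their centre line; the grasp point (between the pads) lies 19 mm behind it; z points along the fingers, x is the direction in which the jaws open and shut, and the axes are right-handed (so a half turn about z gives the same grasp; the last joint's range is limited). The gripper opens to 85 mm and grips with 20 to 120 N. Pads are 22 mm wide; open, the fingers measure 114 mm over their backs; the gripper's body (76 mm by 85 mm) begins 54 mm behind the grasp point. The pads swing forward as they close: fully open they stand 13 mm farther back than shut.
Start: joints at [1.097, 0.087, 1.371, -0, 1.684, -0.103], TCP at [0.199, 0.513, 0.231] pointing down, gripper open.
Joint ranges: [-3.1, 3.1], [-0.76, 2.03], [0.27, 2.55], [-1.08, 4.22], [0.17, 2.65], [-2.57, 2.57]. Speed limits (rad/s): [2.79, 2.79, 3.14, 3.14, 3.14, 3.14].

### API

Orientations are given as a 3x3 rotation matrix whose columns are the frame's x, y, z axes.
In Python, from plant import r gives the robot as it stands.
- The arm moves only by the tool jog_arm, never from a script. Its argument "increments" is a list of rows, each a list of 6 numbers: the shift along the world's x, y, z in cm, then the turn, a rotation vector about the world's x, y, z in rad. A call has exactly 8 rows; each row shifts and turns the commanded pose from where the row before left it; what a row does not reach is not made up. A row lasts 1/12 s, in which the tool goes at most 41.7 mm and 7.16 degrees, less where a joint would pass 70% of its speed; a pose out of reach is approached as far as the arm can. A call with a gripper value outside its range is refused whole. "gripper" is the opening, from 0 (shut) to 1 (fully open), set as the call begins (left out, the last holds). The fingers move at their own pace and stop on an object; the grip force is fixed at half the most. Time passes only in rows, so rows that do not move let the fingers close, or fill a call up. It gives the time, the measured TCP pose, the force and the opening at its end, in the units of the state.
- r.get_state(): the state, without advancing time (a new reading comes with each control period).
- r.get_image(name): name is "side" or "top"; returns the picture (420x560x3 uint8, red, green, blue); there is no depth.
- r.get_calibration(name): a dict with "fov_y" (degrees; the focal length in pixels is half the picture's height over the tangent of half this angle, whatever the lens; pixels are square), "cx", "cy" (the principal point, pixels), "xyz" and "attitude" of the camera in the world. Camera axes: x right, y down, z forward; pixel columns grow to the right and rows downward; lengths in m; the calibration is good to about 2 mm. A picture is of the moment at which its call begins. get_calibration takes no time and is no camera call.
- r.job_done(): hands the job in, once; it reports no verdict.
The state is a dict: "clock": time; "q": joint angles; "qd": joint speeds; "tau": joint torques, N m; "eef_pos": TCP position; "tcp_rot": TCP orientation; "contact_force": force on the tool from outside, world axes, zero at the start; "moment": the same for the moment, N m; "grip_width": opening from 0.0 (shut) to 1.0 (fully open).
Only numpy, scipy, OpenCV 4.12 (cv2) and the standard library are available. Lean on these libraries where they do the work, as an engineer would, in place of code of your own. Each camera call takes 0.05 s, during which the arm holds its last target.

## Working session

There is one attempt and no reset: what is moved stays moved. The work goes in short steps, Python scripts to look and compute and a tool call to move; the robot and the scene stay as the last step left them, time stands still between calls to the robot, and variables do not carry over. Pictures are saved under pics/ and viewed, and the job is handed in when it is done.

Besides the shell and the picture viewer there is one more tool, called after ">>>" by a JSON object that holds its "api" and its "payload", one argument or row to a line. jog_arm: Moves the arm, as the interface text tells. Its arguments: {"type":"object","properties":{"increments":{"type":"array","items":{"type":"array","items":{"type":"number"}}},"gripper":{"type":"number"}},"required":["increments"]}

```bash
mkdir -p pics; ls; python3 - <<'E'
from plant import r
import cv2
for n in ("side","top"):
    print(n,r.get_calibration(n))
    cv2.imwrite(f"pics/{n}0.png",r.get_image(n)[:,:,::-1])
s=r.get_state();print(s)
E
```

```text
pics
side {'fov_y': 44.892007895304694, 'cx': 280.9199255722334, 'cy': 208.21139759812044, 'xyz': array([ 0.30505698, -1.09448033,  0.66596099]), 'attitude': array([[ 0.98776511, -0.06835585,  0.1401698 ],
       [-0.15590791, -0.45347877,  0.87752477],
       [ 0.00358008, -0.88864193, -0.45858772]])}
top {'fov_y': 53.66464697291407, 'cx': 278.3267251812407, 'cy': 212.68872146750243, 'xyz': array([ 0.27644764, -0.0472566 ,  1.21185315]), 'attitude': array([[-0.01716989, -0.98088126,  0.19384829],
       [-0.99985112,  0.01717576, -0.00165054],
       [-0.00171051, -0.19384777, -0.98103013]])}
{'clock': 0.1, 'q': array([ 1.09688097e+00,  8.79279061e-02,  1.37214654e+00, -2.72760681e-06,
        1.68361555e+00, -1.03097204e-01]), 'qd': array([-0.0003918 , -0.00150034, -0.00406132,  0.00074244, -0.00093003,
       -0.00077636]), 'tau': array([ 1.74763423e-03, -3.53016472e+01, -3.14218140e+01, -1.87966457e-04,
        8.01653427e-03,  4.82137295e-06]), 'eef_pos': array([0.19909898, 0.51220106, 0.23020857]), 'tcp_rot': array([[ 3.62377382e-01,  9.32030966e-01, -9.54762460e-04],
       [ 9.32029119e-01, -3.62378577e-01, -1.86743199e-03],
       [-2.08648991e-03, -2.13151297e-04, -9.99997801e-01]]), 'contact_force': array([-0.63578248, -0.7508977 , -0.09324363]), 'moment': array([-0.00933675, -0.05259211, -0.03568526]), 'grip_width': 1.0008364384507453}
```

View pics/side0.png

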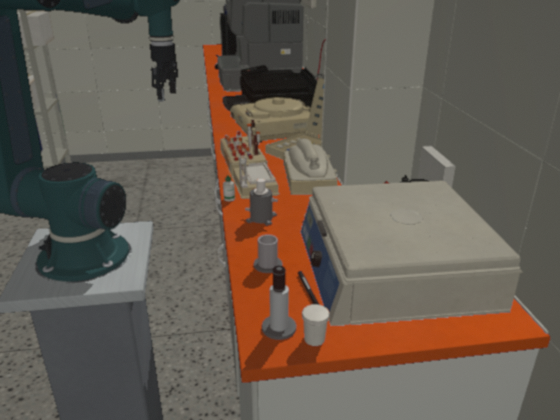

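View pics/top0.png

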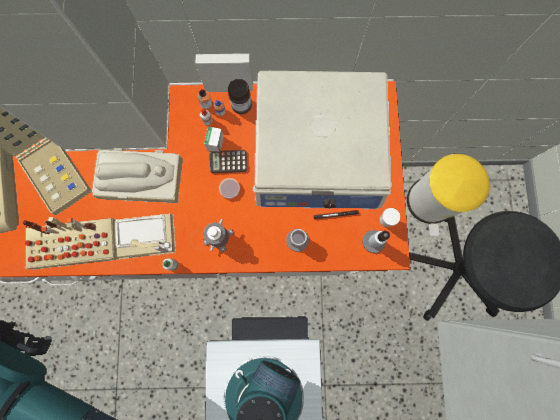

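The side view shows the cell and plug at about (261,205), the cup at (267,252), the stand and probe at (279,300), the pot at (316,325) and the bottle at (229,190). The top view shows the cell and plug at about (215,233), the cup at (297,239), the probe at (378,240), the pot at (391,217), petri dish at (229,188) and the bottle at (169,264). I'll zoom in for precision.

```bash
python3 - <<'E'
import cv2,numpy as np
t=cv2.imread("pics/top0.png");s=cv2.imread("pics/side0.png")
def up(im,x,y,w,h,k): return cv2.resize(im[y:y+h,x:x+w],None,fx=k,fy=k,interpolation=cv2.INTER_CUBIC)
a=up(t,190,205,66,66,6);b=up(t,270,215,50,50,8);c=up(t,355,215,50,50,8)
def pad(i): return cv2.resize(i,(396,296)) if 0 else i[:396,:396]
cv2.imwrite("pics/z1.png",np.hstack([pad(a),pad(b)]))
cv2.imwrite("pics/z2.png",np.hstack([pad(c),pad(up(s,235,170,66,66,6))]))
cv2.imwrite("pics/z3.png",np.hstack([pad(up(s,240,225,50,50,8)),pad(up(s,245,260,90,90,4.4))]))
E
```

```text
(no output)
```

View pics/z1.png

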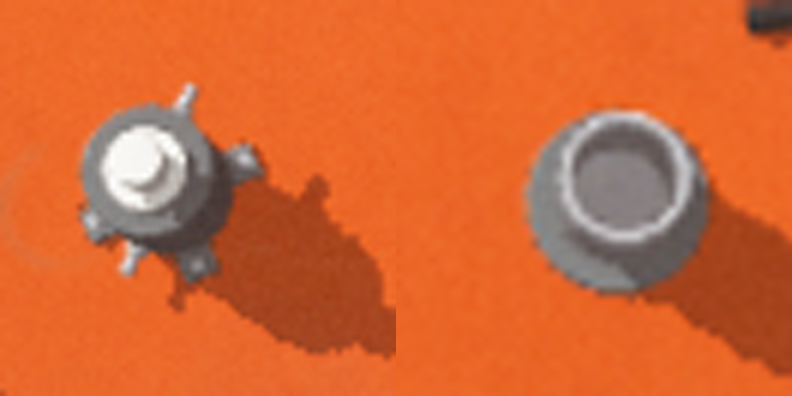

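View pics/z2.png

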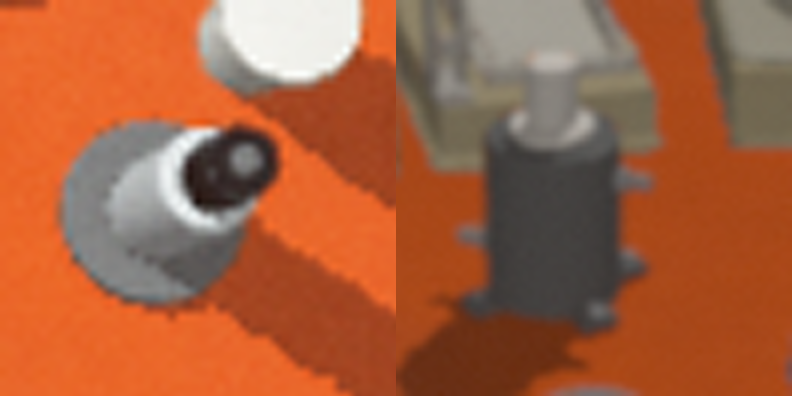

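View pics/z3.png

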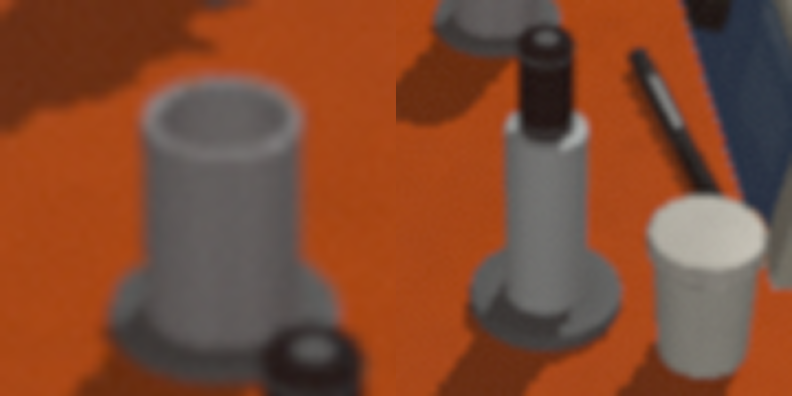

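```bash
cat > h.py <<'E'
import cv2,numpy as np
from plant import r
C={n:r.get_calibration(n) for n in("side","top")}
def ray(n,u,v):
    c=C[n];f=210/np.tan(np.radians(c["fov_y"]/2))
    d=c["attitude"]@np.array([(u-c["cx"])/f,(v-c["cy"])/f,1]);return np.array(c["xyz"]),d
def onz(n,u,v,z):
    o,d=ray(n,u,v);return o+d*(z-o[2])/d[2]
def proj(n,p):
    c=C[n];f=210/np.tan(np.radians(c["fov_y"]/2))
    q=c["attitude"].T@(np.array(p)-c["xyz"]);return np.array([c["cx"]+f*q[0]/q[2],c["cy"]+f*q[1]/q[2]])
E
python3 - <<'E'
from h import *
# crop pixel -> image
def t(u,v,x,y,k): return ((u+.5)/k-.5+x,(v+.5)/k-.5+y)
M=[("cell rim top","top",t(149,172,190,205,6),.08),
("flange","top",t(145,167,190,205,6),.085),
("knob","top",t(134,158,190,205,6),.115),
("cup foot","top",t(618-396,203,270,215,8),.006),
("cup rim","top",t(627-396,177,270,215,8),.07),
("stand foot","top",t(153,212,355,215,8),.008),
("probe top","top",t(245,158,355,215,8),.140),
("stand top","top",t(212,175,355,215,8),.095),
("pot lid","top",t(290,25,355,215,8),.063),
("S knob top","side",t(553-396,61,235,170,6),.115),
("S flange","side",t(551-396,124,235,170,6),.085),
("S cup rim","side",t(222,117,240,225,8),.07),
("S probe top","side",t(546-396,40,245,260,4.4),.140),
("S stand foot","side",t(546-396,298,245,260,4.4),.008),
("S pot lid","side",t(708-396,235,245,260,4.4),.063),
]
for nm,n,p,z in M: print(nm,np.round(p,1),np.round(onz(n,*p,z)*1000,1))
for p in((229.5,188),(169,264)): print(onz("top",*p,.014 if p[0]>200 else .07))
E
```

```text
cell rim top [214.4 233.2] [445.5 127.7  80. ]
flange [213.8 232.4] [447.1 128.8  85. ]
knob [211.9 230.9] [446.7 129.1 115. ]
cup foot [297.3 239.9] [ 432.6 -103.4    6. ]
cup rim [298.4 236.7] [ 433.3 -103.7   70. ]
stand foot [373.7 241.1] [ 425.2 -325.8    8. ]
probe top [385.2 234.3] [ 426.  -326.3  140. ]
stand top [381.1 236.4] [ 426.7 -326.4   95. ]
pot lid [390.8 217.7] [ 483.6 -365.3   63. ]
S knob top [260.8 179.8] [446.2 130.2 115. ]
S flange [260.4 190.2] [444.7 128.8  85. ]
S cup rim [267.3 239.2] [ 432.4 -102.    70. ]
S probe top [278.7 268.7] [ 424.1 -326.3  140. ]
S stand foot [278.7 327.3] [ 423.3 -332.8    8. ]
S pot lid [315.5 313. ] [ 486.7 -367.6   63. ]
[0.5905863  0.09476488 0.014     ]
[0.36412667 0.2525778  0.07      ]
```

Both views agree within about 2 mm: plug (0.446, 0.129), cup (0.433, -0.103) and stand (0.425, -0.326). I'll move above the plug and turn the jaws along y.

>>> {"api": "jog_arm", "payload": {
  "increments": [
    [1.5,-2.4,0,0,0,0.0465],
    [1.5,-2.4,0,0,0,0.0465],
    [1.5,-2.4,0,0,0,0.0465],
    [1.5,-2.4,0,0,0,0.0465],
    [1.5,-2.4,0,0,0,0.0465],
    [1.5,-2.4,0,0,0,0.0465],
    [1.5,-2.4,0,0,0,0.0465],
    [1.5,-2.4,0,0,0,0.0465]
  ],
  "gripper": 1
}}

```text
clock: 0.77
eef_pos: [0.3195, 0.3192, 0.2308]
tcp_rot: [[-0.004, 1.0, -0.001], [1.0, 0.004, -0.0], [-0.0, -0.001, -1.0]]
contact_force: [0.6, -1.1, -0.3]
grip_width: 1.0
```

>>> {"api": "jog_arm", "payload": {
  "increments": [
    [1.5,-2.4,0,0,0,0],
    [1.5,-2.4,0,0,0,0],
    [1.5,-2.4,0,0,0,0],
    [1.5,-2.4,0,0,0,0],
    [1.5,-2.4,-1,0,0,0],
    [1.5,-2.4,-1,0,0,0],
    [1.5,-2.4,-1,0,0,0],
    [1.5,-2.4,-1,0,0,0]
  ]
}}

```text
clock: 1.43
eef_pos: [0.4395, 0.1273, 0.1905]
tcp_rot: [[-0.001, 1.0, -0.001], [1.0, 0.001, 0.0], [0.0, -0.001, -1.0]]
contact_force: [0.1, 0.5, 0.6]
grip_width: 0.999
```

>>> {"api": "jog_arm", "payload": {
  "increments": [
    [0.6,0.2,-1,0,0,0],
    [0,0,-1,0,0,0],
    [0,0,-1,0,0,0],
    [0,0,-1,0,0,0],
    [0,0,0,0,0,0],
    [0,0,0,0,0,0],
    [0,0,0,0,0,0],
    [0,0,0,0,0,0]
  ]
}}

```text
clock: 2.1
eef_pos: [0.4456, 0.1312, 0.1523]
tcp_rot: [[-0.002, 1.0, 0.002], [1.0, 0.002, 0.0], [0.0, 0.002, -1.0]]
contact_force: [1.0, 0.4, 0.9]
grip_width: 1.005
```

```bash
cat > look.py <<'E'
import sys
from h import *
tag=sys.argv[1];o=[]
for n,x,y in (("side",*map(int,sys.argv[2:4])),("top",*map(int,sys.argv[4:6]))):
    im=r.get_image(n)[:,:,::-1].copy();cv2.imwrite(f"pics/{tag}_{n}.png",im)
    x0=max(0,x-33);y0=max(0,y-33)
    o.append(cv2.resize(im[y0:y0+66,x0:x0+66],None,fx=6,fy=6,interpolation=cv2.INTER_CUBIC));print(n,x0,y0)
cv2.imwrite(f"pics/{tag}.png",np.hstack(o))
s=r.get_state();print(s["clock"],s["eef_pos"],s["contact_force"],s["grip_width"])
E
python3 look.py a 260 180 213 230
```

```text
side 227 147
top 180 197
2.2 [0.44565001 0.13096945 0.15219853] [-0.77136363 -0.32681268  1.09475681] 0.9979721698224591
```

View pics/a.png

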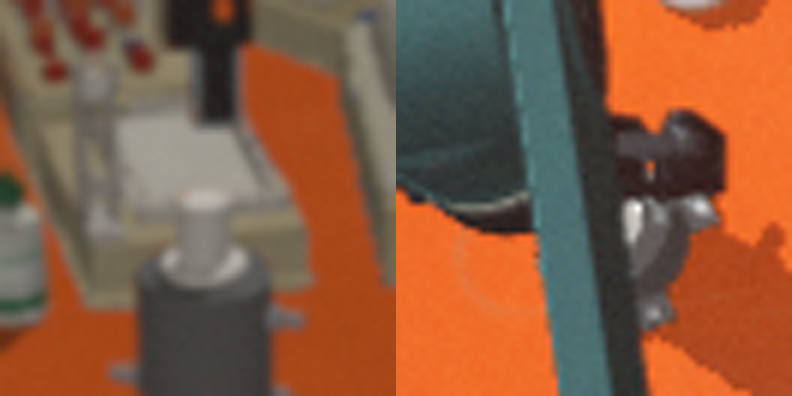

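Side view: the plug knob is at about (260.7,180) and the fingertips end at about (263,167). The top view is mostly blocked by the arm. I'll check the tip's projection.

```bash
python3 - <<'E'
from h import *
for y in (.131-.05,.131,.131+.05): print(proj("side",[.4457,y,.152]),proj("side",[.4457,y,.165]))
print(proj("side",[.4457,.129,.115]))
E
```

```text
[262.67690579 174.26405268] [262.61047157 169.52160512]
[260.30068673 166.72229083] [260.22575994 162.10296739]
[258.07615371 159.66195765] [257.99393952 155.1599614 ]
[260.60146138 179.95120097]
```

>>> {"api": "jog_arm", "payload": {
  "increments": [
    [0,-0.15,-1.2,0,0,0],
    [0,0,-1.2,0,0,0],
    [0,0,-1.2,0,0,0],
    [0,0,-1.2,0,0,0],
    [0,0,-1.0,0,0,0],
    [0,0,-0.6,0,0,0],
    [0,0,0,0,0,0],
    [0,0,0,0,0,0]
  ]
}}

```text
clock: 2.87
eef_pos: [0.445, 0.1291, 0.0868]
tcp_rot: [[-0.001, 1.0, -0.001], [1.0, 0.001, -0.0], [-0.0, -0.001, -1.0]]
contact_force: [0.4, -0.7, 1.2]
grip_width: 1.002
```

>>> {"api": "jog_arm", "payload": {
  "increments": [
    [0,0,0,0,0,0],
    [0,0,0,0,0,0],
    [0,0,0,0,0,0],
    [0,0,0,0,0,0],
    [0,0,0,0,0,0],
    [0,0,0,0,0,0],
    [0,0,0,0,0,0],
    [0,0,0,0,0,0]
  ],
  "gripper": 0.2
}}

```text
clock: 3.53
eef_pos: [0.4458, 0.1292, 0.088]
tcp_rot: [[-0.001, 1.0, 0.001], [1.0, 0.001, 0.0], [0.0, 0.001, -1.0]]
contact_force: [-0.0, 0.1, 3.1]
grip_width: 0.259
```

```bash
python3 look.py b 260 180 213 230
```

```text
side 227 147
top 180 197
3.6333 [0.44580394 0.12922516 0.08798676] [-0.45258656 -0.18992381  3.10743999] 0.26074225224745445
```

View pics/b.png

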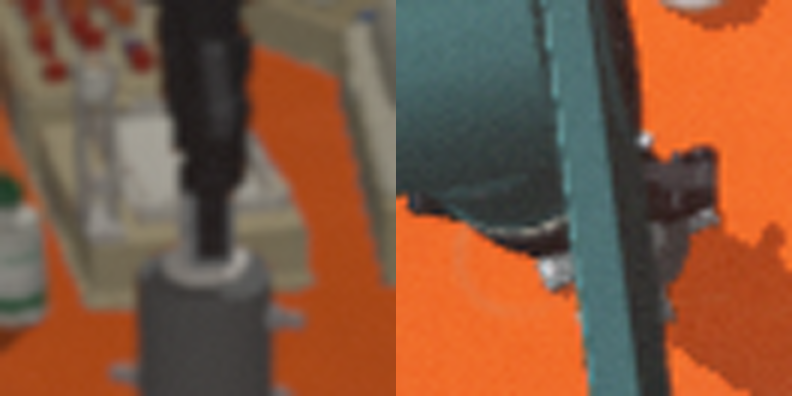

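The plug is gripped at about 22 mm of opening. The finger sits 1 px (about 2 mm) to the +x side of the knob centre, which is fine. Next I lift straight up.

>>> {"api": "jog_arm", "payload": {
  "increments": [
    [0,0,0.5,0,0,0],
    [0,0,1,0,0,0],
    [0,0,1.5,0,0,0],
    [0,0,1.5,0,0,0],
    [0,0,1.5,0,0,0],
    [0,0,1.5,0,0,0],
    [0,0,1.5,0,0,0],
    [0,0,1,0,0,0]
  ],
  "gripper": 0
}}

```text
clock: 4.3
eef_pos: [0.4456, 0.1292, 0.1894]
tcp_rot: [[-0.001, 1.0, 0.002], [1.0, 0.001, 0.0], [0.0, 0.002, -1.0]]
contact_force: [-0.0, -0.5, 1.3]
grip_width: 0.257
```

```bash
python3 look.py c 260 175 213 230
```

```text
side 227 142
top 180 197
4.4 [0.44637324 0.12934131 0.18973554] [-0.51895379 -0.34609089 -0.68636678] 0.25982950105982133
```

View pics/c.png

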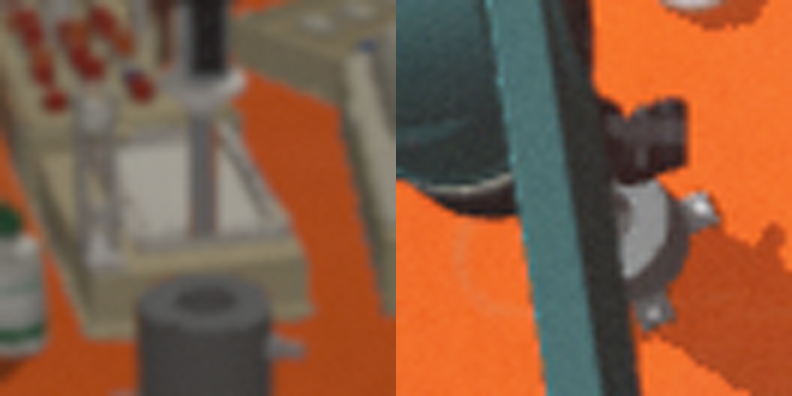

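The plug is out and hangs upright, with its foot at about (260.5,181) in the side view, clear of the bore. Next I carry it to the cup.

>>> {"api": "jog_arm", "payload": {
  "increments": [
    [-0.1,-1,0,0,0,0],
    [-0.15,-2,0,0,0,0],
    [-0.15,-2,0,0,0,0],
    [-0.15,-2,0,0,0,0],
    [-0.15,-2,0,0,0,0],
    [-0.1,-2,0,0,0,0],
    [-0.1,-2,0,0,0,0],
    [-0.1,-2,0,0,0,0]
  ]
}}

```text
clock: 5.07
eef_pos: [0.434, -0.0223, 0.1857]
tcp_rot: [[-0.001, 1.0, -0.003], [1.0, 0.001, 0.0], [0.0, -0.003, -1.0]]
contact_force: [0.7, -0.5, -0.2]
grip_width: 0.266
```

>>> {"api": "jog_arm", "payload": {
  "increments": [
    [-0.1,-2,0,0,0,0],
    [-0.1,-2,0,0,0,0],
    [-0.1,-2,0,0,0,0],
    [0,-1.2,0,0,0,0],
    [0,-0.7,0,0,0,0],
    [0,-0.3,0,0,0,0],
    [0,0,0,0,0,0],
    [0,0,0,0,0,0]
  ]
}}

```text
clock: 5.73
eef_pos: [0.432, -0.1025, 0.1868]
tcp_rot: [[-0.001, 1.0, -0.001], [1.0, 0.001, 0.001], [0.001, -0.001, -1.0]]
contact_force: [0.1, 1.0, -0.1]
grip_width: 0.261
```

```bash
python3 look.py d 267 220 297 235
```

```text
side 234 187
top 264 202
5.8333 [ 0.43221433 -0.10218037  0.18715104] [ 0.20327198 -0.61861385 -0.58078014] 0.25688577484906217
```

View pics/d.png

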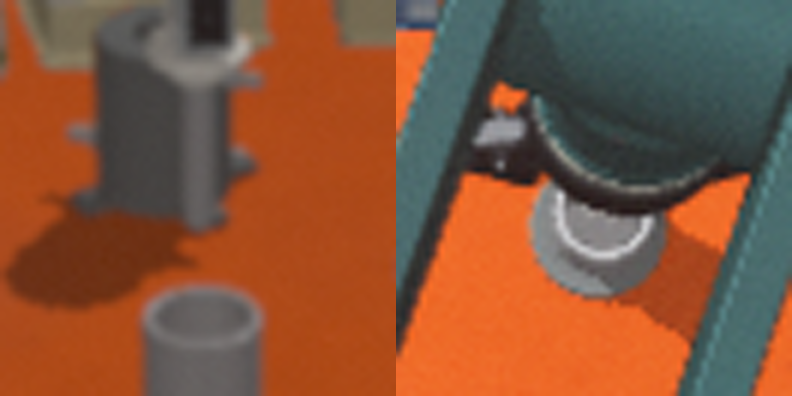

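View pics/d_top.png

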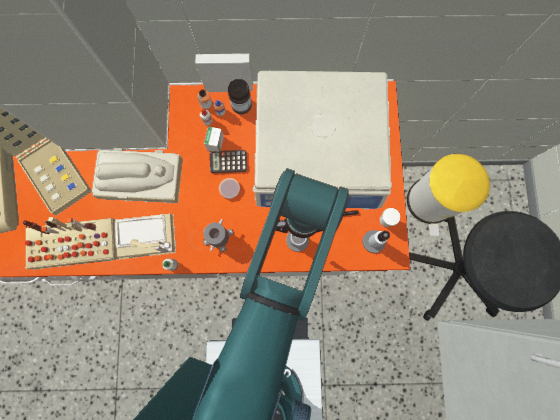

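The plug hangs upright above the cup, with its foot at (267.3,225) and the cup rim centre at (267.8,240). The top view now shows the open cell at (215,234), so I'll measure both.

```bash
python3 - <<'E'
from h import *
for z in (.106,.109,.112): print(proj("side",[.4322,-.1022,z]))
print(proj("side",[.433,-.103,.07]))
im=cv2.imread("pics/d_top.png")
z=cv2.resize(im[212:257,193:238],None,fx=13,fy=13,interpolation=cv2.INTER_CUBIC);cv2.imwrite("pics/d_cell.png",z)
E
```

```text
[267.10741575 225.49201721]
[267.09557729 224.32817523]
[267.08371032 223.1615306 ]
[267.64085009 239.39376781]
```

View pics/d_cell.png

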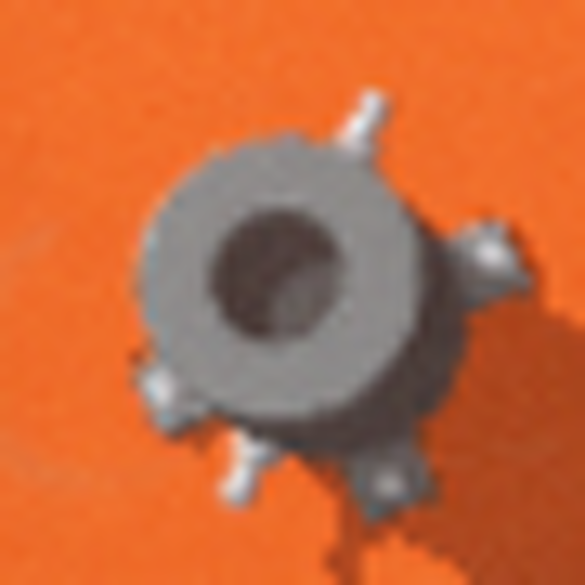

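>>> {"api": "jog_arm", "payload": {
  "increments": [
    [0.1,0,-1,0,0,0],
    [0,0,-1.5,0,0,0],
    [0,0,-1.5,0,0,0],
    [0,0,-1.5,0,0,0],
    [0,0,-1.5,0,0,0],
    [0,0,-1.5,0,0,0],
    [0,0,-1,0,0,0],
    [0,0,0,0,0,0]
  ]
}}

```text
clock: 6.5
eef_pos: [0.4314, -0.1017, 0.0892]
tcp_rot: [[-0.002, 1.0, -0.005], [1.0, 0.002, 0.002], [0.002, -0.005, -1.0]]
contact_force: [-0.6, -0.4, -1.6]
grip_width: 0.26
```

```bash
python3 look.py e 267 220 297 235; python3 - <<'E'
from h import *
im=cv2.imread("pics/d_top.png")
z=cv2.resize(im[212:257,193:238],None,fx=13,fy=13,interpolation=cv2.INTER_CUBIC)
g=cv2.cvtColor(z,cv2.COLOR_BGR2GRAY)
m=np.zeros_like(g);cv2.circle(m,(278,275),85,255,-1)
b=((g<105)&(m>0)).astype(np.uint8)
c=max(cv2.findContours(b,0,2)[0],key=cv2.contourArea);e=cv2.fitEllipse(c);print(e)
u,v=(e[0][0]+.5)/13-.5+193,(e[0][1]+.5)/13-.5+212
print(u,v,onz("top",u,v,.08))
d=cv2.imread("pics/c_side.png");z=cv2.resize(d[182:198,248:274],None,fx=20,fy=20,interpolation=cv2.INTER_CUBIC);cv2.imwrite("pics/c_bore.png",z)
E
```

```text
side 234 187
top 264 202
6.6 [ 0.43317221 -0.10254637  0.09206922] [-0.08549675 -0.18717824 -1.24852064] 0.260252497211825
((274.6671142578125, 274.9024658203125), (123.3764419555664, 136.320068359375), 36.93682861328125)
213.66670109675482 232.68480506310095 [0.44709679 0.12982681 0.08      ]
```

View pics/e.png

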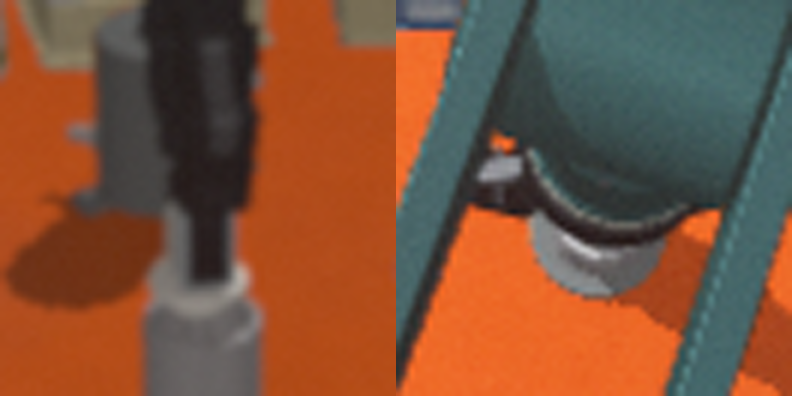

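View pics/c_bore.png

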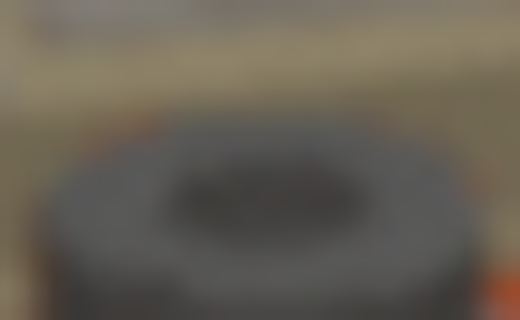

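The plug stem is inside the cup and the flange is centred over it. I'll lower the last centimetre gently and watch the force.

>>> {"api": "jog_arm", "payload": {
  "increments": [
    [0,0,-0.3,0,0,0],
    [0,0,-0.3,0,0,0],
    [0,0,-0.1,0,0,0],
    [0,0,0,0,0,0],
    [0,0,0,0,0,0],
    [0,0,0,0,0,0],
    [0,0,0,0,0,0],
    [0,0,0,0,0,0]
  ]
}}

```text
clock: 7.27
eef_pos: [0.4334, -0.1029, 0.0855]
tcp_rot: [[-0.001, 1.0, 0.0], [1.0, 0.001, -0.0], [-0.0, 0.0, -1.0]]
contact_force: [0.2, 0.1, -0.1]
grip_width: 0.261
```

>>> {"api": "jog_arm", "payload": {
  "increments": [
    [0,0,-0.1,0,0,0],
    [0,0,0,0,0,0],
    [0,0,-0.1,0,0,0],
    [0,0,0,0,0,0],
    [0,0,0,0,0,0],
    [0,0,0,0,0,0],
    [0,0,0,0,0,0],
    [0,0,0,0,0,0]
  ]
}}

```text
clock: 7.93
eef_pos: [0.4333, -0.1029, 0.0834]
tcp_rot: [[-0.001, 1.0, 0.0], [1.0, 0.001, 0.0], [0.0, 0.0, -1.0]]
contact_force: [0.3, -0.0, -1.1]
grip_width: 0.259
```

>>> {"api": "jog_arm", "payload": {
  "increments": [
    [0,0,-0.1,0,0,0],
    [0,0,0,0,0,0],
    [0,0,0,0,0,0],
    [0,0,0,0,0,0],
    [0,0,0,0,0,0],
    [0,0,0,0,0,0],
    [0,0,0,0,0,0],
    [0,0,0,0,0,0]
  ]
}}

```text
clock: 8.6
eef_pos: [0.4333, -0.1029, 0.0824]
tcp_rot: [[-0.001, 1.0, 0.0], [1.0, 0.001, 0.0], [0.0, 0.0, -1.0]]
contact_force: [0.2, -0.1, -0.9]
grip_width: 0.261
```

```bash
python3 look.py f 267 220 297 235
```

```text
side 234 187
top 264 202
8.7 [ 0.43331156 -0.10287829  0.08234328] [-0.66810443  0.05252111 -1.49889321] 0.26037625932254144
```

View pics/f.png

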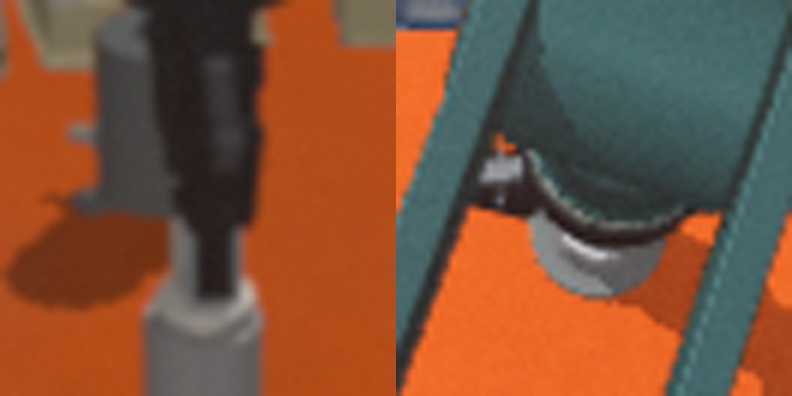

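The flange is now centred just above the cup rim. Contact is still not clear (-1 N, the plug's weight), so I'll continue in 1 mm steps.

>>> {"api": "jog_arm", "payload": {
  "increments": [
    [0,0,-0.1,0,0,0],
    [0,0,0,0,0,0],
    [0,0,0,0,0,0],
    [0,0,0,0,0,0],
    [0,0,0,0,0,0],
    [0,0,0,0,0,0],
    [0,0,0,0,0,0],
    [0,0,0,0,0,0]
  ]
}}

```text
clock: 9.37
eef_pos: [0.4337, -0.1029, 0.0819]
tcp_rot: [[-0.001, 1.0, 0.001], [1.0, 0.001, -0.0], [-0.0, 0.001, -1.0]]
contact_force: [-0.7, 1.3, 5.2]
grip_width: 0.263
```

>>> {"api": "jog_arm", "payload": {
  "increments": [
    [0,0,-0.05,0,0,0],
    [0,0,0,0,0,0],
    [0,0,0,0,0,0],
    [0,0,0,0,0,0],
    [0,0,0,0,0,0],
    [0,0,0,0,0,0],
    [0,0,0,0,0,0],
    [0,0,0,0,0,0]
  ]
}}

```text
clock: 10.03
eef_pos: [0.4339, -0.103, 0.0819]
tcp_rot: [[-0.001, 1.0, 0.001], [1.0, 0.001, -0.0], [-0.0, 0.001, -1.0]]
contact_force: [-1.4, 1.1, 8.1]
grip_width: 0.261
```

The floor contact is clear at z=0.082, as computed. I'll relieve the push and open gently.

>>> {"api": "jog_arm", "payload": {
  "increments": [
    [0,0,0.1,0,0,0],
    [0,0,0,0,0,0],
    [0,0,0,0,0,0],
    [0,0,0,0,0,0],
    [0,0,0,0,0,0],
    [0,0,0,0,0,0],
    [0,0,0,0,0,0],
    [0,0,0,0,0,0]
  ]
}}

```text
clock: 10.7
eef_pos: [0.4334, -0.1029, 0.082]
tcp_rot: [[-0.001, 1.0, 0.0], [1.0, 0.001, -0.0], [-0.0, 0.0, -1.0]]
contact_force: [-1.0, -0.3, 4.8]
grip_width: 0.257
```

>>> {"api": "jog_arm", "payload": {
  "increments": [
    [0,0,0,0,0,0],
    [0,0,0,0,0,0],
    [0,0,0,0,0,0],
    [0,0,0,0,0,0],
    [0,0,0,0,0,0],
    [0,0,0,0,0,0],
    [0,0,0,0,0,0],
    [0,0,0,0,0,0]
  ],
  "gripper": 0.32
}}

```text
clock: 11.37
eef_pos: [0.4333, -0.1029, 0.0818]
tcp_rot: [[-0.001, 1.0, -0.0], [1.0, 0.001, 0.0], [0.0, -0.0, -1.0]]
contact_force: [0.5, 0.2, -0.2]
grip_width: 0.319
```

>>> {"api": "jog_arm", "payload": {
  "increments": [
    [0,0,0,0,0,0],
    [0,0,0,0,0,0],
    [0,0,0,0,0,0],
    [0,0,0,0,0,0],
    [0,0,0,0,0,0],
    [0,0,0,0,0,0],
    [0,0,0,0,0,0],
    [0,0,0,0,0,0]
  ],
  "gripper": 1
}}

```text
clock: 12.03
eef_pos: [0.4333, -0.1029, 0.0818]
tcp_rot: [[-0.001, 1.0, 0.0], [1.0, 0.001, 0.0], [0.0, 0.0, -1.0]]
contact_force: [-0.1, -0.1, -0.6]
grip_width: 1.0
```

```bash
python3 look.py g 267 220 297 235
```

```text
side 234 187
top 264 202
12.1333 [ 0.43331048 -0.10287254  0.08182675] [-0.28515468  0.58721387  0.07850731] 1.00035266518927
```

View pics/g.png

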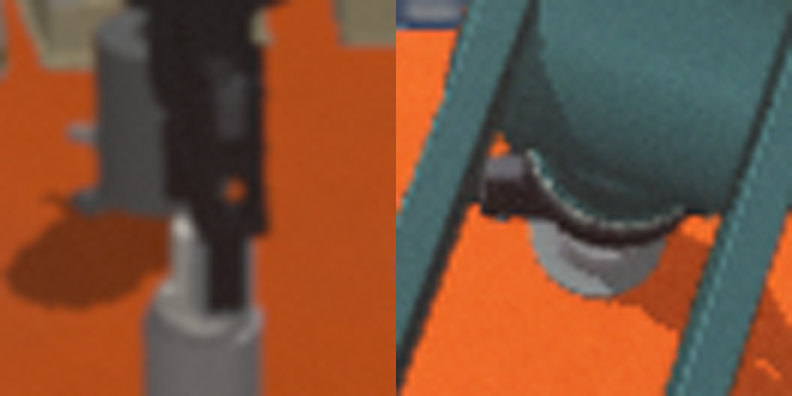

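>>> {"api": "jog_arm", "payload": {
  "increments": [
    [0,0,1,0,0,0],
    [0,0,2,0,0,0],
    [0,0,2,0,0,0],
    [0,0,2,0,0,0],
    [0,0,2,0,0,0],
    [0,0,1.5,0,0,0],
    [0,0,0.5,0,0,0],
    [0,0,0,0,0,0]
  ]
}}

```text
clock: 12.8
eef_pos: [0.4343, -0.1032, 0.1941]
tcp_rot: [[-0.001, 1.0, 0.004], [1.0, 0.001, -0.001], [-0.001, 0.004, -1.0]]
contact_force: [-0.4, -0.4, 0.0]
grip_width: 0.996
```

```bash
python3 look.py h 267 225 297 235
```

```text
side 234 192
top 264 202
12.9 [ 0.43302046 -0.10276121  0.19134498] [ 0.220147   -0.36551334 -0.66760497] 0.999418012590521
```

View pics/h.png

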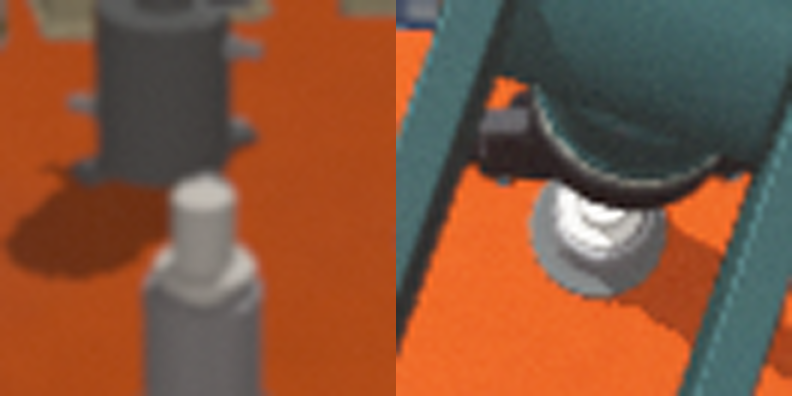

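The plug stands upright in the cup with its knob top at (267.6,223), where I expected about (267.1,224). Next is the stand.

>>> {"api": "jog_arm", "payload": {
  "increments": [
    [-0.1,-1,0,0,0,0],
    [-0.1,-2,0,0,0,0],
    [-0.1,-2,0,0,0,0],
    [-0.1,-2,0,0,0,0],
    [-0.1,-2,0,0,0,0],
    [-0.1,-2,0,0,0,0],
    [-0.1,-2,0,0,0,0],
    [-0.1,-2,0,0,0,0]
  ]
}}

```text
clock: 13.57
eef_pos: [0.4242, -0.2542, 0.1902]
tcp_rot: [[-0.001, 1.0, -0.003], [1.0, 0.001, 0.002], [0.002, -0.003, -1.0]]
contact_force: [0.5, 0.2, -0.6]
grip_width: 0.997
```

>>> {"api": "jog_arm", "payload": {
  "increments": [
    [0,-2,0,0,0,0],
    [0,-2,0,0,0,0],
    [0,-1.6,0,0,0,0],
    [0,-1,0,0,0,0],
    [0,-0.5,-1,0,0,0],
    [0,-0.3,-1,0,0,0],
    [0,0,0,0,0,0],
    [0,0,0,0,0,0]
  ]
}}

```text
clock: 14.23
eef_pos: [0.4247, -0.3256, 0.17]
tcp_rot: [[-0.002, 1.0, -0.003], [1.0, 0.002, 0.003], [0.003, -0.003, -1.0]]
contact_force: [-0.3, 0.9, 0.3]
grip_width: 0.999
```

```bash
python3 look.py i 279 275 380 235; python3 - <<'E'
from h import *
p=r.get_state()["eef_pos"]
for dy in(-.05,0): print(proj("side",p+[0,dy,0]),proj("side",p+[0,dy,.013]))
E
```

```text
side 246 242
top 347 202
14.3333 [ 0.42542397 -0.32602454  0.17169952] [0.00698704 0.18903713 0.71838152] 1.0013017210168524
[283.89312281 269.39219335] [283.94079804 263.04708948]
[279.43372745 253.91027291] [279.44995541 247.7692477 ]
```

View pics/i.png

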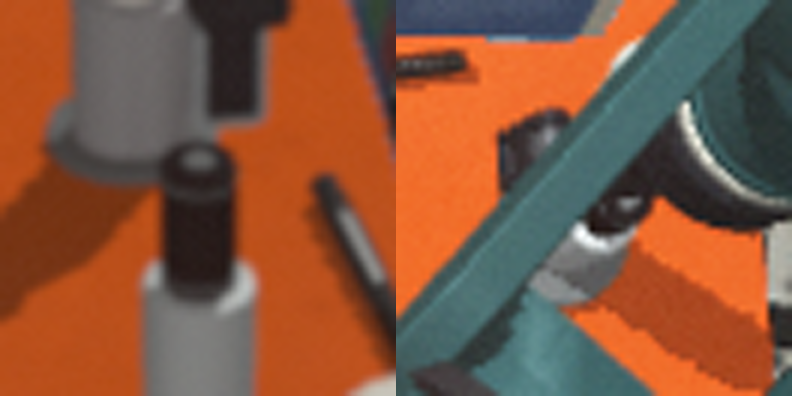

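View pics/i_top.png

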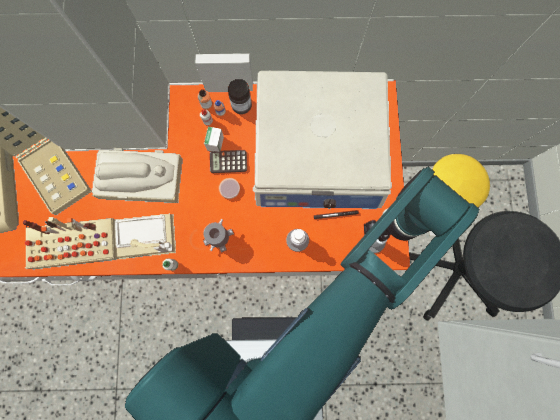

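Side view: the probe top is at (279.7,268) and the near finger's tip at (285,262). The top view is partly blocked. I'll check x with the mask midlines.

```bash
python3 - <<'E'
from h import *
for f in("side0","i_side"):
    im=cv2.imread(f"pics/{f}.png");g=cv2.cvtColor(im,cv2.COLOR_BGR2GRAY).astype(float);sat=cv2.cvtColor(im,cv2.COLOR_BGR2HSV)[...,1]
    for v in (276,280,284,300,306,312):
        row=im[v,262:300].astype(float); s=row[:,2]-row[:,0] # red-blue: orange bg high
        m=s<60
        x=np.arange(262,300)[m]; 
        # subpixel edges at half level
        def cross(a,b):
            return a+(60-s[a-262])/(s[b-262]-s[a-262])*(b-a)
        c=int(279); l=c
        while s[l-262]<60:l-=1
        rr=c
        while s[rr-262]<60:rr+=1
        print(f,v,(cross(l,l+1)+cross(rr,rr-1))/2,rr-l)
for x in(.4235,.4255):
  for z in (.13,.12,.08,.06): print(x,z,proj("side",[x,-.326,z]))
E
```

```text
side0 276 278.612037037037 13
side0 280 278.650487012987 13
side0 284 278.6574987026466 13
side0 300 278.65110605074824 19
side0 306 278.69075230449005 19
side0 312 278.68337229690235 19
i_side 276 278.6013097072419 13
i_side 280 278.61282051282046 13
i_side 284 278.6736999147485 13
i_side 300 278.6499856197872 19
i_side 306 278.6871794871795 19
i_side 312 278.68461538461537 19
0.4235 0.13 [278.34929128 273.16373325]
0.4235 0.12 [278.34248143 277.64615328]
0.4235 0.08 [278.31589286 295.14744293]
0.4235 0.06 [278.30297613 303.64956987]
0.4255 0.13 [279.42178878 273.07013452]
0.4255 0.12 [279.40975765 277.55167588]
0.4255 0.08 [279.36278261 295.04965992]
0.4255 0.06 [279.33996195 303.55025285]
```

>>> {"api": "jog_arm", "payload": {
  "increments": [
    [-0.1,0,-1.2,0,0,0],
    [0,0,-1.2,0,0,0],
    [0,0,-1.2,0,0,0],
    [0,0,-1.2,0,0,0],
    [0,0,-1.2,0,0,0],
    [0,0,-0.9,0,0,0],
    [0,0,0,0,0,0],
    [0,0,0,0,0,0]
  ]
}}

```text
clock: 15.0
eef_pos: [0.4239, -0.3265, 0.1018]
tcp_rot: [[-0.001, 1.0, -0.001], [1.0, 0.001, 0.001], [0.001, -0.001, -1.0]]
contact_force: [0.8, 0.8, 0.5]
grip_width: 1.002
```

```bash
python3 look.py j 279 275 380 235
```

```text
side 246 242
top 347 202
15.1 [ 0.42469419 -0.32725145  0.1034374 ] [-0.49286823 -0.49186581  0.35956122] 0.9997624010139493
```

View pics/j.png

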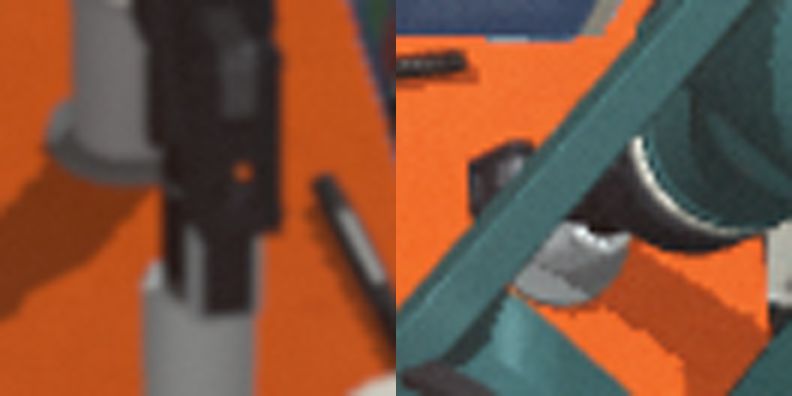

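The fingers straddle the handle, and the near fingertip is just above the stand's top. Closing now.

>>> {"api": "jog_arm", "payload": {
  "increments": [
    [0,0,0,0,0,0],
    [0,0,0,0,0,0],
    [0,0,0,0,0,0],
    [0,0,0,0,0,0],
    [0,0,0,0,0,0],
    [0,0,0,0,0,0],
    [0,0,0,0,0,0],
    [0,0,0,0,0,0]
  ],
  "gripper": 0
}}

```text
clock: 15.77
eef_pos: [0.4245, -0.3271, 0.1033]
tcp_rot: [[-0.001, 1.0, 0.001], [1.0, 0.001, -0.001], [-0.001, 0.001, -1.0]]
contact_force: [0.1, -1.0, 1.4]
grip_width: 0.269
```

>>> {"api": "jog_arm", "payload": {
  "increments": [
    [0,0,0.2,0,0,0],
    [0,0,0.4,0,0,0],
    [0,0,0.6,0,0,0],
    [0,0,0.8,0,0,0],
    [0,0,1,0,0,0],
    [0,0,1,0,0,0],
    [0,0,1,0,0,0],
    [0,0,1,0,0,0]
  ]
}}

```text
clock: 16.43
eef_pos: [0.4245, -0.327, 0.1645]
tcp_rot: [[-0.001, 1.0, 0.001], [1.0, 0.001, -0.001], [-0.001, 0.001, -1.0]]
contact_force: [0.3, -0.2, -1.2]
grip_width: 0.26
```

>>> {"api": "jog_arm", "payload": {
  "increments": [
    [0,0,1,0,0,0],
    [0,0,1,0,0,0],
    [0,0,1,0,0,0],
    [0,0,1,0,0,0],
    [0,0,1,0,0,0],
    [0,0,0.5,0,0,0],
    [0,0,0,0,0,0],
    [0,0,0,0,0,0]
  ]
}}

```text
clock: 17.1
eef_pos: [0.4244, -0.3269, 0.218]
tcp_rot: [[-0.001, 1.0, 0.0], [1.0, 0.001, -0.0], [-0.0, 0.0, -1.0]]
contact_force: [0.8, -0.5, -0.0]
grip_width: 0.265
```

```bash
python3 look.py k 279 265 380 235
```

```text
side 246 232
top 347 202
17.2 [ 0.42403313 -0.3266054   0.21702931] [ 0.560925    0.12926808 -0.90364016] 0.26604835447626635
```

View pics/k.png

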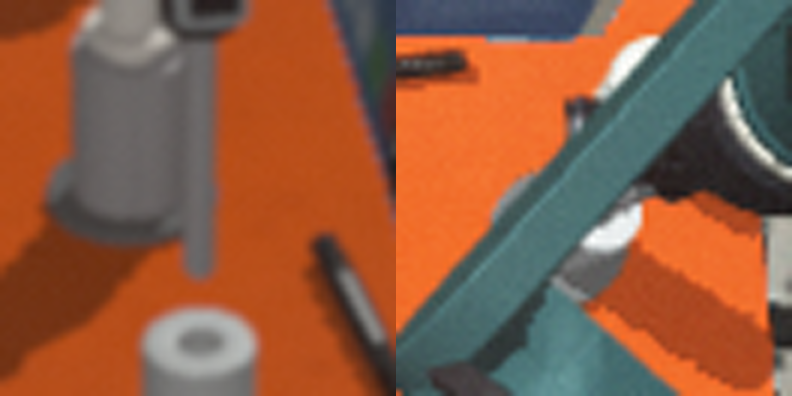

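The probe is out of the stand and upright, with its tip at about (279.3,278). The tip is near z=0.12, so I'll rise 4 cm before carrying it over the plug at the cup.

>>> {"api": "jog_arm", "payload": {
  "increments": [
    [0,0,1,0,0,0],
    [0,0.5,1,0,0,0],
    [0,1,1,0,0,0],
    [0.1,2,1,0,0,0],
    [0.1,2,0,0,0,0],
    [0.1,2,0,0,0,0],
    [0.1,2,0,0,0,0],
    [0.1,2,0,0,0,0]
  ]
}}

```text
clock: 17.87
eef_pos: [0.4294, -0.2103, 0.2595]
tcp_rot: [[-0.001, 1.0, 0.002], [1.0, 0.002, -0.001], [-0.001, 0.002, -1.0]]
contact_force: [1.0, -0.2, -1.1]
grip_width: 0.269
```

>>> {"api": "jog_arm", "payload": {
  "increments": [
    [0.1,2,0,0,0,0],
    [0.1,2,0,0,0,0],
    [0.1,2,0,0,0,0],
    [0.1,2,0,0,0,0],
    [0.1,2,0,0,0,0],
    [0.1,2,0,0,0,0],
    [0.1,2,0,0,0,0],
    [0.1,2,0,0,0,0]
  ]
}}

```text
clock: 18.53
eef_pos: [0.4371, -0.0502, 0.2594]
tcp_rot: [[-0.002, 1.0, 0.002], [1.0, 0.002, -0.0], [-0.0, 0.002, -1.0]]
contact_force: [-0.3, 0.0, -0.7]
grip_width: 0.26
```

>>> {"api": "jog_arm", "payload": {
  "increments": [
    [0.1,2,0,0,0,0],
    [0.1,2,0,0,0,0],
    [0.1,2,0,0,0,0],
    [0.1,2,0,0,0,0],
    [0.1,2,0,0,0,0],
    [0.1,2,0,0,0,0],
    [0.1,2,0,0,0,0],
    [0.1,1,0,0,0,0]
  ]
}}

```text
clock: 19.2
eef_pos: [0.4449, 0.1006, 0.2593]
tcp_rot: [[-0.004, 1.0, 0.002], [1.0, 0.004, 0.001], [0.001, 0.002, -1.0]]
contact_force: [0.2, -0.5, 0.6]
grip_width: 0.264
```

>>> {"api": "jog_arm", "payload": {
  "increments": [
    [0,0.6,0,0,0,0],
    [0,0.4,0,0,0,0],
    [0,0,0,0,0,0],
    [0,0,0,0,0,0],
    [0,0,0,0,0,0],
    [0,0,0,0,0,0],
    [0,0,0,0,0,0],
    [0,0,0,0,0,0]
  ]
}}

```text
clock: 19.87
eef_pos: [0.4453, 0.1077, 0.2578]
tcp_rot: [[-0.0, 1.0, -0.0], [1.0, 0.0, 0.0], [0.0, -0.0, -1.0]]
contact_force: [0.5, 0.7, -0.1]
grip_width: 0.266
```

```bash
python3 look.py l 260 170 213 230
```

```text
side 227 137
top 180 197
19.9667 [0.4453431  0.10788198 0.25782301] [ 0.47023914  0.51753716 -1.27783235] 0.2679079818872161
```

View pics/l.png

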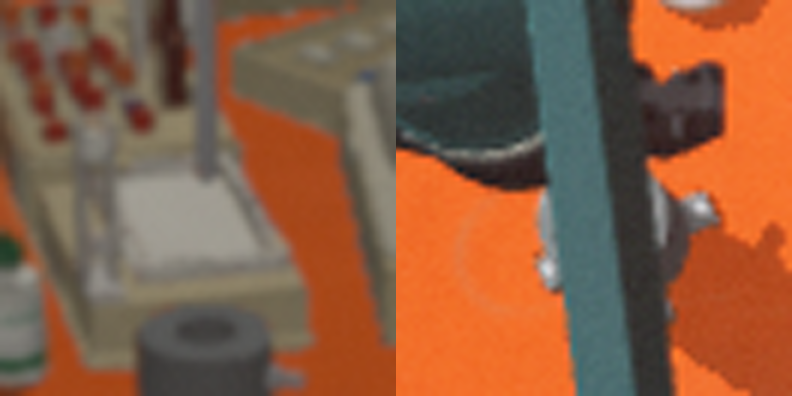

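>>> {"api": "jog_arm", "payload": {
  "increments": [
    [0,0.9,0,0,0,0],
    [0,0.8,0,0,0,0],
    [0,0.4,0,0,0,0],
    [0,0,0,0,0,0],
    [0,0,0,0,0,0],
    [0,0,0,0,0,0],
    [0,0,0,0,0,0],
    [0,0,0,0,0,0]
  ]
}}

```text
clock: 20.63
eef_pos: [0.4453, 0.129, 0.2579]
tcp_rot: [[-0.001, 1.0, -0.0], [1.0, 0.001, 0.0], [0.0, -0.0, -1.0]]
contact_force: [-0.3, -0.3, -0.6]
grip_width: 0.266
```

>>> {"api": "jog_arm", "payload": {
  "increments": [
    [0,0,-1,0,0,0],
    [0,0,-1.5,0,0,0],
    [0,0,-1.5,0,0,0],
    [0,0,-0.8,0,0,0],
    [0,0,0,0,0,0],
    [0,0,0,0,0,0],
    [0,0,0,0,0,0],
    [0,0,0,0,0,0]
  ]
}}

```text
clock: 21.3
eef_pos: [0.4459, 0.1292, 0.211]
tcp_rot: [[-0.001, 1.0, 0.002], [1.0, 0.001, 0.0], [0.0, 0.002, -1.0]]
contact_force: [-0.3, 0.3, -0.8]
grip_width: 0.262
```

```bash
python3 look.py m 260 180 213 230; python3 - <<'E'
from h import *
p=r.get_state()["eef_pos"]
for dz in(.098,.06): print("stem pred",proj("side",p-[0,0,dz]),proj("top",p-[0,0,dz]))
print(onz("side",260.8,191.65,.08))
im=cv2.imread("pics/m_side.png");z=cv2.resize(im[160:205,240:285],None,fx=13,fy=13,interpolation=cv2.INTER_CUBIC);cv2.imwrite("pics/m_z.png",z)
E
```

```text
side 227 147
top 180 197
21.4 [0.44580653 0.12921516 0.21083726] [0.51812626 0.47461988 0.06282972] 0.26656448856514975
stem pred [260.64361936 180.66190469] [211.99270236 231.35915722]
stem pred [260.42991081 167.39213779] [209.66384399 229.15868587]
[0.44589842 0.13049669 0.08      ]
```

View pics/m_z.png

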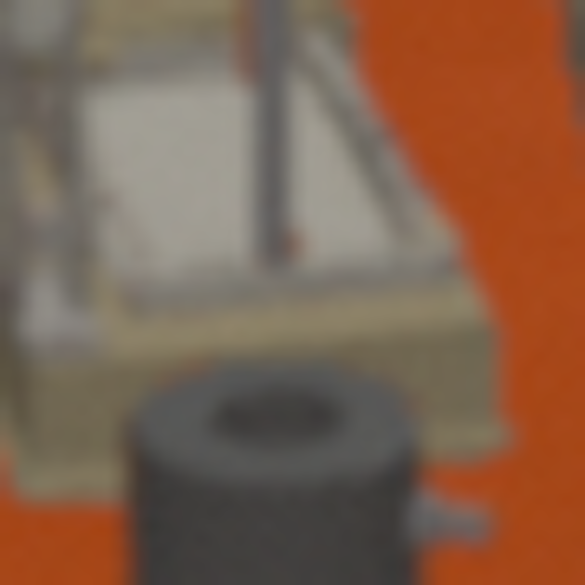

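View pics/m.png

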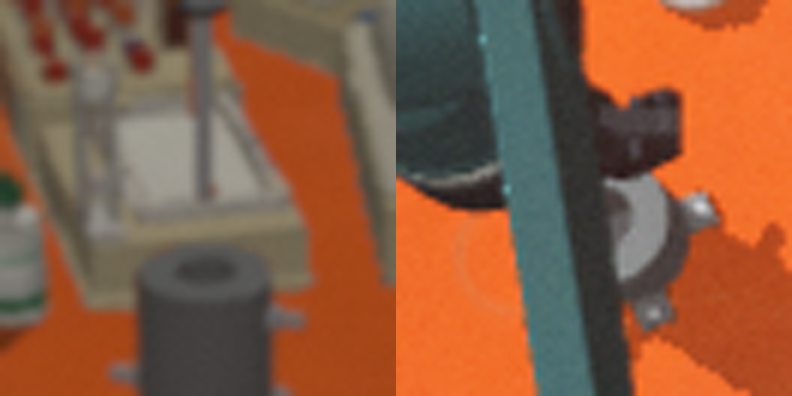

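Side view: the stem tip is at (260.6,180) and the bore centre at (260.8,191.6), so x is aligned to within about 0.5 mm. TCP y of 0.129 matches the bore y from the top view (0.129–0.130). I'll lower to just above the rim and check again.

>>> {"api": "jog_arm", "payload": {
  "increments": [
    [0,0.03,-0.8,0,0,0],
    [0,0,-1,0,0,0],
    [0,0,-0.9,0,0,0],
    [0,0,0,0,0,0],
    [0,0,0,0,0,0],
    [0,0,0,0,0,0],
    [0,0,0,0,0,0],
    [0,0,0,0,0,0]
  ]
}}

```text
clock: 22.07
eef_pos: [0.4456, 0.1295, 0.1834]
tcp_rot: [[-0.001, 1.0, 0.001], [1.0, 0.001, 0.0], [0.0, 0.001, -1.0]]
contact_force: [0.3, -0.7, -1.1]
grip_width: 0.261
```

```bash
python3 look.py n 260 180 213 230; python3 - <<'E'
from h import *
p=r.get_state()["eef_pos"]
print("tip pred",proj("side",p-[0,0,.098]),"bore if .4462,.1295",proj("side",[.4462,.1295,.08]))
im=cv2.imread("pics/n_side.png");z=cv2.resize(im[160:205,240:285],None,fx=13,fy=13,interpolation=cv2.INTER_CUBIC)
t=cv2.imread("pics/n_top.png");t=cv2.resize(t[216:246,195:225],None,fx=13,fy=13,interpolation=cv2.INTER_CUBIC)
z=np.hstack([z[-390:],np.clip(t*1.3,0,255).astype(np.uint8)[:,:210]]);cv2.imwrite("pics/n_z.png",z)
E
```

```text
side 227 147
top 180 197
22.1667 [0.44556665 0.12949334 0.18331228] [ 0.2562171   0.55276893 -0.83312491] 0.26661160511896576
tip pred [260.69333613 190.02313552] bore if .4462,.1295 [260.95681773 191.80081343]
```

View pics/n_z.png

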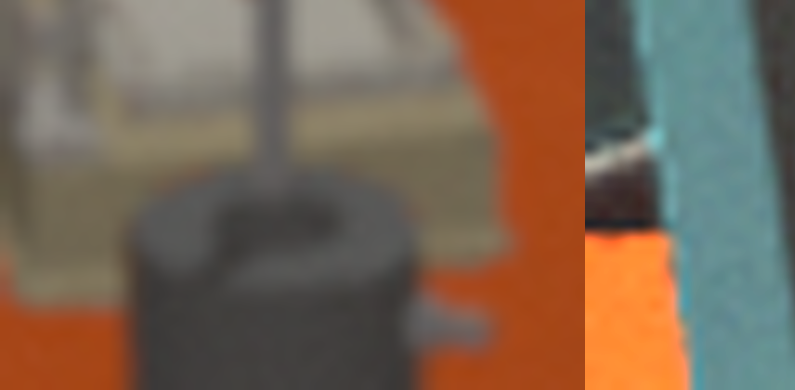

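The stem tip is at (260.5,190.3) and the bore centre at (260.8,191.7). The dark patch on the rim is the stem's shadow. I'll correct x by +0.5 mm and go in.

>>> {"api": "jog_arm", "payload": {
  "increments": [
    [0.05,0,0,0,0,0],
    [0,0,-0.4,0,0,0],
    [0,0,-0.5,0,0,0],
    [0,0,-0.6,0,0,0],
    [0,0,-0.5,0,0,0],
    [0,0,0,0,0,0],
    [0,0,0,0,0,0],
    [0,0,0,0,0,0]
  ]
}}

```text
clock: 22.83
eef_pos: [0.4458, 0.1294, 0.1628]
tcp_rot: [[-0.001, 1.0, -0.0], [1.0, 0.001, 0.0], [0.0, -0.0, -1.0]]
contact_force: [-0.0, -0.6, -0.5]
grip_width: 0.264
```

```bash
python3 look.py o 260 180 213 230; python3 - <<'E'
from h import *
im=cv2.imread("pics/o_side.png");z=cv2.resize(im[160:205,240:285],None,fx=13,fy=13,interpolation=cv2.INTER_CUBIC);cv2.imwrite("pics/o_z.png",np.clip(z*1.5,0,255).astype(np.uint8))
E
```

```text
side 227 147
top 180 197
22.9333 [0.44603158 0.12949138 0.16318717] [ 0.69145294  0.77429507 -0.58427291] 0.26132168975272446
```

View pics/o_z.png

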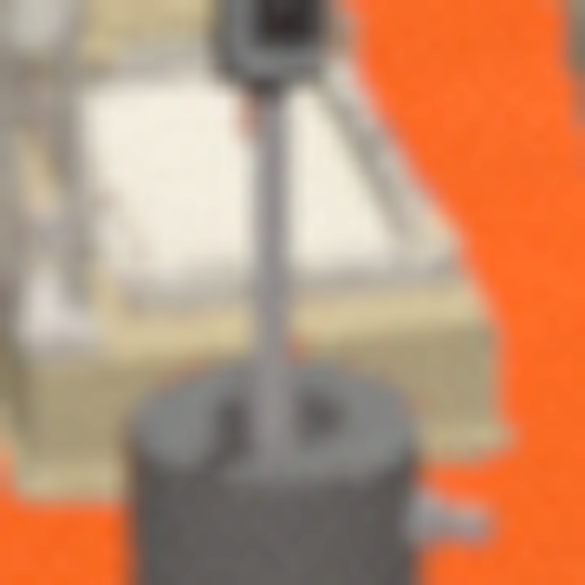

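```bash
python3 - <<'E'
from h import *
a=cv2.imread("pics/o_side.png").astype(int).sum(2)//3;b=cv2.imread("pics/i_side.png").astype(int).sum(2)//3
print("cols 254..267");
for v in range(186,199): print(v,a[v,254:268],b[v,254:268])
E
```

```text
cols 254..267
186 [119 118 116 117 113 105  97  94  96 101 105 106 102 103] [133 132 131 124  93  49  33  35  34  35  33  35  34  35]
187 [105 101 100  98  96  95  95  94  90  92  95  95  95  96] [117 114 112 101  74  44  33  35  34  35  34  34  35  35]
188 [92 91 89 88 85 89 94 94 89 87 87 88 90 93] [104 102  98  85  59  37  33  33  34  36  35  35  32  37]
189 [87 88 87 84 83 86 94 93 87 82 83 84 87 88] [98 97 95 84 60 37 32 34 35 34 35 34 34 34]
190 [88 88 83 77 76 84 93 93 84 73 71 78 84 87] [97 98 94 84 63 41 32 34 34 33 36 34 35 35]
191 [87 85 77 64 66 81 93 93 83 67 63 67 77 86] [99 97 86 71 59 43 35 36 34 35 33 35 35 36]
192 [87 85 74 61 63 80 93 92 81 69 63 66 77 85] [98 94 82 70 62 52 40 34 35 34 32 34 35 35]
193 [87 84 73 61 63 78 91 91 84 72 71 75 82 86] [98 95 88 80 75 68 54 43 34 34 35 35 35 34]
194 [84 79 69 60 62 75 87 89 86 80 81 84 87 88] [96 95 96 92 89 85 77 64 50 37 35 36 37 35]
195 [77 70 61 64 71 79 86 86 86 86 86 85 85 86] [90 93 95 95 95 95 94 84 70 54 43 35 33 35]
196 [65 62 63 71 77 79 82 81 82 80 81 78 77 78] [80 83 87 89 90 91 92 88 82 71 54 44 38 36]
197 [61 62 62 66 70 71 72 72 71 71 69 67 64 66] [70 72 73 77 78 79 80 79 80 76 67 59 50 41]
198 [61 62 63 64 67 65 66 67 65 64 65 63 62 61] [67 69 70 71 70 72 74 72 73 73 72 69 61 49]
```

The stem is inside the bore, touches nothing and sits about 0.4 px (1 mm) to the -x side of centre. I'll correct that and lower to a tip depth of 40 mm.

>>> {"api": "jog_arm", "payload": {
  "increments": [
    [0.08,0,0,0,0,0],
    [0,0,-0.5,0,0,0],
    [0,0,-0.6,0,0,0],
    [0,0,-0.6,0,0,0],
    [0,0,-0.5,0,0,0],
    [0,0,-0.25,0,0,0],
    [0,0,0,0,0,0],
    [0,0,0,0,0,0]
  ]
}}

```text
clock: 23.6
eef_pos: [0.4465, 0.1294, 0.138]
tcp_rot: [[-0.001, 1.0, -0.001], [1.0, 0.001, -0.0], [-0.0, -0.001, -1.0]]
contact_force: [0.2, -0.4, -0.3]
grip_width: 0.268
```

>>> {"api": "jog_arm", "payload": {
  "increments": [
    [0,0,0,0,0,0],
    [0,0,0,0,0,0],
    [0,0,0,0,0,0],
    [0,0,0,0,0,0],
    [0,0,0,0,0,0],
    [0,0,0,0,0,0],
    [0,0,0,0,0,0],
    [0,0,0,0,0,0]
  ]
}}

```text
clock: 24.27
eef_pos: [0.4466, 0.1294, 0.1384]
tcp_rot: [[-0.001, 1.0, 0.0], [1.0, 0.001, 0.0], [0.0, 0.0, -1.0]]
contact_force: [-0.4, -1.1, -0.7]
grip_width: 0.266
```

```bash
python3 look.py p 260 180 297 235; python3 - <<'E'
from h import *
im=cv2.imread("pics/p_side.png");a=im.astype(int).sum(2)//3
for v in range(189,195): print(v,a[v,254:268])
z=cv2.resize(im[145:205,235:295],None,fx=9,fy=9,interpolation=cv2.INTER_CUBIC);cv2.imwrite("pics/p_z.png",np.clip(z*1.5,0,255).astype(np.uint8))
# handle bottom edge prediction: tip+.09
p=r.get_state()["eef_pos"];print(proj("side",p+[0,0,-.098+.09]))
E
```

```text
side 227 147
top 264 202
24.3667 [0.44661014 0.12942999 0.13835367] [-0.81583651 -0.86649677 -0.94946484] 0.26624021898729805
189 [87 87 87 86 85 86 93 95 89 82 80 85 87 89]
190 [88 88 84 78 77 81 91 95 86 76 73 77 83 86]
191 [87 87 76 67 66 77 89 94 87 72 65 68 78 85]
192 [88 85 73 61 63 75 88 94 89 74 63 65 78 86]
193 [86 83 73 63 62 74 87 93 87 78 72 75 83 86]
194 [84 80 69 60 62 73 86 91 89 82 82 85 86 87]
[260.83891306 174.53774179]
```

View pics/p_z.png

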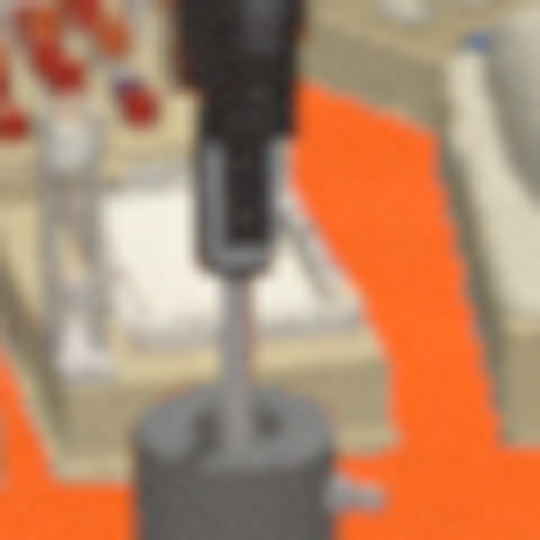

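View pics/p_top.png

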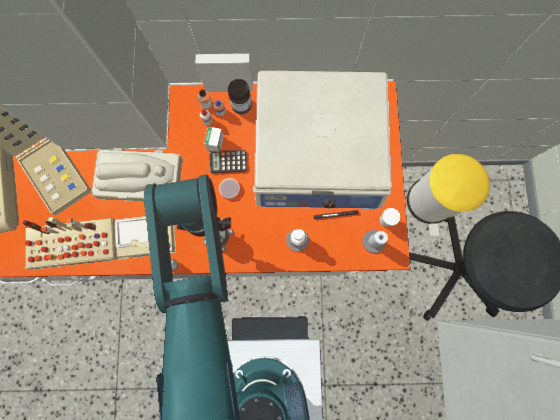

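View pics/p_side.png

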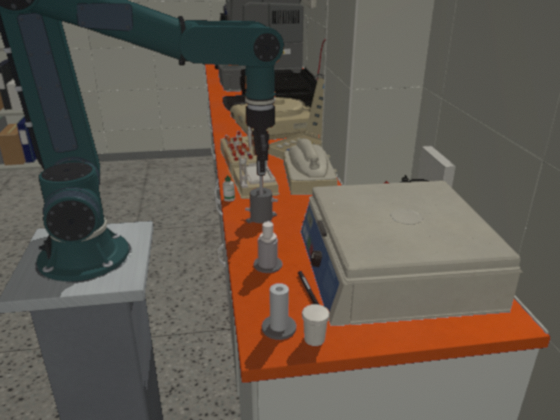

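The stem is centred in the bore: its column is at 260.8 and the bore's at about 260.9. The plug stands upright in the cup, with its knob at (268,231) in the side view. The pot, petri dish and bottle are where they were. Handing in.

```bash
python3 - <<'E'
from plant import r
print(r.get_state()["qd"]); print(r.job_done())
E
```

```text
[ 0.00090927  0.00010839  0.00225867  0.00122358 -0.00058044  0.00213564]
the job is handed in; nothing more can be done
None
```

The job is handed in at about 24.4 s. The plug stands upright, stem down, in the holder cup, and the probe is held still and upright in the middle of the cell's bore.

**Plug:** I pulled it straight up out of the cell and lowered it until it touched the cup floor, where the push peaked at about 8 N. Pictures after release showed it upright and centred, and it was still so at the end.

**Probe:** My last checks, just before handing in:

| Check | Result |
|---|---|
| Tip depth | about 40 mm below the rim; tip at z ≈ 0.040 m, worked out from the grip height |
| Sideways centring, x | stem within about 0.5 mm of the bore's centre in the side view |
| Sideways centring, y | within about 1 mm by measurement; at the end the arm blocked the top view, so no direct look |
| Contact with the cell | none seen: forces during the insertion stayed at sensor noise, about 1 N |
| Motion | joint speeds about zero |

**Disagreements:** The handle's lower edge appeared about 1 px higher than predicted, so the tip could be up to about 2 mm off in height. My position estimates from the two cameras differed by 1–3 mm; for the final insertion I relied on comparing stem and bore directly in the side view.

**Bystanders:** The petri dish, dropper bottle and sample pot are where they stood.

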